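Load the bifold mirror cabinet

TASK

Pull the cabinet's mirrored bifold door by its handle until both panels are folded fully open, and only then pull the inner tray all the way out. Seat the flosser tank fully home on the two pegs of the dock in the tray, and stand every blue cup and the cream jar that is out on the counter upright on the tray floor beside the dock; then push the tray fully in and draw the bifold door fully shut. Leave the other things on the counter where they are.

Things in the scene. Friction and masses are not known exactly. Their poses are not given: they have to be found in the camera images.
- cabinet: White plastic cabinet fixed on the counter, 400 wide, 252 deep, 165 high. Origin: on the counter, middle of the 370 mm wide doorway. Cabinet frame: x into the cabinet, y to its left seen from the robot, z up; the doorway faces -x. The roof (top at 165 mm) starts 60 mm behind the doorway, so the tray's handle can be reached from above. A mirrored two-panel bifold door closes it.
- bifold (a joint): Fold angle a of the door's first panel, hinged at the doorway's left: 0 shut, 1.5 rad fully folded (both panels together, standing out at the left). The second panel is hinged to the first, its free edge runs along the track and it folds back by 2a. Panels 185 wide, 12 thick, tops 158 mm above the counter. Stays where left (some 1 N at the handle). Slightly ajar at the start.
- bifold_handle (a point): Grip point, 125 mm up, of the upright dark steel round bar (12 dia, from 60 to 151 mm up, top free) 35 mm in front of the second panel, 30 mm from the middle hinge. In the cabinet frame x = -0.006 - 0.155 sin a - 0.041 cos a, y = 0.185 - 0.215 cos a - 0.041 sin a (m). Site axes turn with the second panel, by +a about z from the cabinet's; -x points out of the panel.
- tray (a joint): How far the tray is pulled out of the cabinet along cabinet -x: 0 fully in, 0.16 m fully out (stops at both ends). It stays where it is left (slides with about 2 N).
- tray_handle (a point): Grip point of the tray handle: dark steel upright round bar, 12 mm diameter, free at its top, in the middle of the tray's front, 12 mm ahead of it; the bar's top is 151 mm above the counter, the point at 125 mm. With the tray in, it stands 18 mm behind the doorway. Axes as the cabinet's.
- tray_floor (a point): Middle of the grey tray's inner floor, 14 mm above the counter, axes as the cabinet's. Inside 160 (x) by 265 mm (y); walls rise 30 mm above the floor. The dock takes the left end; the free floor for the cups and jar reaches from y = +54 to -132 mm. Floor and walls move with the tray.
- dock (a point): Centre of the top face of the black dock block fixed in the left end of the tray (64 by 76 mm, top 24 mm above the tray floor). Two orange pegs, 10 mm diameter, tapered, 16 mm high, stand on it 20 mm to either side of this point along its y axis. Axes as the cabinet's.
- tank (a point): Centre of the flosser tank: sea-green block with white foot and cap, 52 (x) by 68 (y) by 90 mm (z) high, 0.22 kg, standing upright. In its foot two square holes 14 mm wide, 24 deep, 20 mm to either side along its y axis, which go over the dock's pegs (either way round). Seated, this point is 45 mm above dock.
- cup_a (a point): Centre of a blue plastic cup, open at the top, straight, outer diameter 52, height 65 mm, wall 3 mm, thick base, upright. May be absent.
- cup_b (a point): Centre of a second blue cup, same as cup_a. May be absent.
- jar (a point): Centre of an open cream plastic jar, diameter 54, height 60 mm, upright. May be absent.
- jar_lid: Cream twist lid, 62 mm diameter, 14 high, lying on the counter; leave alone. Origin at the underside's centre.
- nail_brush: Wooden nail brush 90 by 36 by 32 mm; leave alone. Origin at the underside's centre.
- tweezers_case: Steel tweezers case 110 by 32 by 16 mm; leave alone. Origin at the underside's centre.
- lotion: Green lotion bottle 48 mm diameter, 100 high; leave alone. Origin at the underside's centre.
- soap_dish: White dish with pink soap, 110 by 75 by 32 mm; leave alone. Origin at the underside's centre.
- toothbrush_mug: White mug 72 mm diameter, 80 high; leave alone. Origin at the underside's centre.
Not all that is in view belongs to the job. What is shaped like the part that bears cup_a but orange or red is not meant.

How it is judged:
By the outcome, as a careful person would: the job done as asked, in the order asked, and still so for the second after the job is handed in, with the robot touching nothing.
Of cup_a_body, cup_b_body, jar_body only 2 to 3 are there at a start; the rules pass over those that are not, and their reading is None.
At some moment in a run one of cup_a_body, cup_b_body, jar_body may be knocked a few centimetres aside while the robot is not near it.
It also fails if it takes over 210 s, if anything falls off the work surface, if the arm or the gripper's body presses on something with over 40 N, if the wrist force passes 120 N, or if a joint passes its speed limit or range.

ROBOT

A 6-joint arm with a two-finger parallel gripper is mounted at the origin on the work surface. World frame = base frame: x ahead of the robot, y to its left, z up, the work surface at z = 0. Lengths are in m, angles in rad, forces in N, time in s.
With the tool pointing down it reaches from about 0.35 to 1 m from the base axis. Payload 7.1 kg.
Tool frame: the origin (TCP) lies midway between the tips of the shut fingers; the grasp point (between the pads) lies ctrl.pinch_z behind it (ctrl.pinch_z is the distance from the TCP to the grasp point, in m); z points along the fingers, y is the line along which they close (so a half turn about z gives the same grasp; the last joint's range is limited). The gripper opens to 85 mm and grips with 20 to 120 N. Pads are 22 mm wide; open, the fingers measure 114 mm over their backs; the gripper's body (76 mm by 85 mm) begins 54 mm behind the grasp point. The pads swing forward as they close: fully open they stand 13 mm farther back than shut.
Start: joints at [1.155, 0.423, 1.63, -0, 1.089, -0.019], TCP at [0.242, 0.576, 0.231] pointing down, gripper open.
Joint ranges: [-3, 3], [-0.9, 2.11], [0.09, 2.58], [-1.31, 4.45], [0.11, 2.69], [-2.54, 2.54]. Speed limits (rad/s): [2.39, 2.39, 3.01, 3.14, 3.14, 3.14].

INTERFACE

Orientations are given as a unit quaternion [x, y, z, w].
In Python, from cell import ctrl gives the robot as it stands.
- The arm moves only by the shell command python3 -m crank 'ROWS' [FORCE]. ROWS is JSON, a list of rows, each a list of 7 numbers: the turn, a rotation vector about the world's x, y, z in degrees, then the shift along the world's x, y, z in mm, then the opening, from 0 (shut) to 1 (fully open). A call has exactly 5 rows; each row is the pose to reach, as a shift and turn from the pose commanded when the call began; what a row does not reach only later rows make up. A row lasts 1/12 s, in which the tool goes at most 41.7 mm and 7.16 degrees, less where a joint would pass 70% of its speed; a pose out of reach is approached as far as the arm can. A call with a gripper value outside its range is refused whole. The fingers move at their own pace and stop on an object; FORCE is the grip in N (left out, the last holds). Time passes only in rows, so rows that repeat a pose let the fingers close, or fill a call up. It gives the time, the measured TCP pose, the force, the opening and the grip force at its end, in the units of the state.
- ctrl.get_obs(): the state, without advancing time (a new reading comes with each control period).
- ctrl.grab_frame(name): name is "side" or "top"; returns the picture (400x640x3 uint8, red, green, blue); there is no depth.
- ctrl.calibration(name): a dict with "fov_y" (degrees; the focal length in pixels is half the picture's height over the tangent of half this angle, whatever the lens; pixels are square), "cx", "cy" (the principal point, pixels), "eye" and "orientation" of the camera in the world. Camera axes: x right, y down, z forward; pixel columns grow to the right and rows downward; lengths in m; the calibration is good to about 2 mm. A picture is of the moment at which its call begins. calibration takes no time and is no camera call.
- ctrl.job_done(): hands the job in; it is judged then, once.
The state is a dict: "t": time; "joints": joint angles; "dq": joint speeds; "tau": joint torques, N m; "tcp_pos": TCP position; "eef_rot": TCP orientation; "ft_force": force on the tool from outside, world axes, zero at the start; "wrist_torque": the same for the moment, N m; "finger_gap": finger opening in m; "finger_force": force on a finger pad.
Only numpy, scipy, OpenCV 4.12 (cv2) and the standard library are available. Lean on these libraries where they do the work, as an engineer would, in place of code of your own. Each camera call takes 0.05 s, during which the arm holds its last target. There are 200 camera calls.

## Working session

There is one attempt and no reset: what is moved stays moved. The work goes in short steps, Python scripts to look and compute and a shell command to move; the robot and the scene stay as the last step left them, time stands still between calls to the robot, and variables do not carry over. Pictures are saved under pics/ and viewed, at most 14 in all, crops included, and the job is handed in when it is done.

```bash
ls; mkdir -p pics; cat > h.py <<'E'
import numpy as np, cv2
from cell import ctrl
from scipy.spatial.transform import Rotation as R
def cam(n):
    c=ctrl.calibration(n); f=200/np.tan(np.radians(c['fov_y'])/2)
    return c,f,R.from_quat(c['orientation']).as_matrix(),np.array(c['eye'])
def p2w(n,u,v,z):
    c,f,M,e=cam(n); d=M@np.array([(u-c['cx'])/f,(v-c['cy'])/f,1]); return e+d*(z-e[2])/d[2]
def w2p(n,P):
    c,f,M,e=cam(n); q=(np.asarray(P)-e)@M; return np.stack([c['cx']+f*q[...,0]/q[...,2],c['cy']+f*q[...,1]/q[...,2]],-1)
def snap(n,name,crop=None,s=1):
    im=ctrl.grab_frame(n)[:,:,::-1]
    cv2.imwrite('pics/full_'+name,im)
    if crop: x0,y0,x1,y1=crop; im=im[y0:y1,x0:x1]
    cv2.imwrite('pics/'+name,cv2.resize(im,None,fx=s,fy=s,interpolation=cv2.INTER_CUBIC))
E
python3 - <<'E'
from h import *
snap('top','t0.png',None,1.25); snap('side','s0.png',None,1.25)
for n in('top','side'):print(ctrl.calibration(n))
print(ctrl.get_obs(),ctrl.pinch_z)
E
```

```text
pics
{'fov_y': 42.64842027090878, 'cx': 321.22289997499485, 'cy': 195.46264844245258, 'eye': array([0.28451046, 0.01984904, 1.45727548]), 'orientation': array([ 0.70862082, -0.69950602,  0.06763909, -0.06303029])}
{'fov_y': 51.552514706790035, 'cx': 318.2642704384904, 'cy': 197.56191342997937, 'eye': array([-0.02439724, -0.49807017,  1.06317513]), 'orientation': array([ 0.86028324, -0.37931916,  0.14253748, -0.30937485])}
{'t': 0.1, 'joints': array([ 1.15496934e+00,  4.23757759e-01,  1.63062275e+00,  1.90409387e-05,
        1.08859942e+00, -1.89863485e-02]), 'dq': array([ 0.0003638 , -0.00102701, -0.00257801,  0.00207245, -0.00033818,
        0.00193013]), 'tau': array([-1.01581114e-03, -5.58420718e+01, -2.82445514e+01, -3.92459833e-05,
        2.95563084e-03, -3.00460738e-05]), 'tcp_pos': array([0.24132855, 0.57598762, 0.23062398]), 'eef_rot': array([ 1.97125179e-01,  9.80378081e-01, -6.75495405e-04, -1.57850706e-04]), 'ft_force': array([-0.29720465, -0.09360448,  0.03896593]), 'wrist_torque': array([ 0.01105155,  0.02466111, -0.02099284]), 'finger_force': 0.0, 'finger_gap': 0.0853985073307226} 0.0187
```

View pics/t0.png

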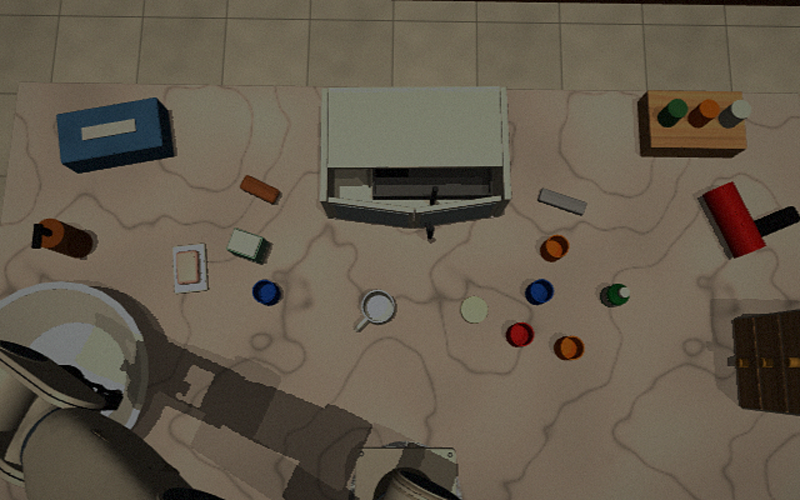

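View pics/s0.png

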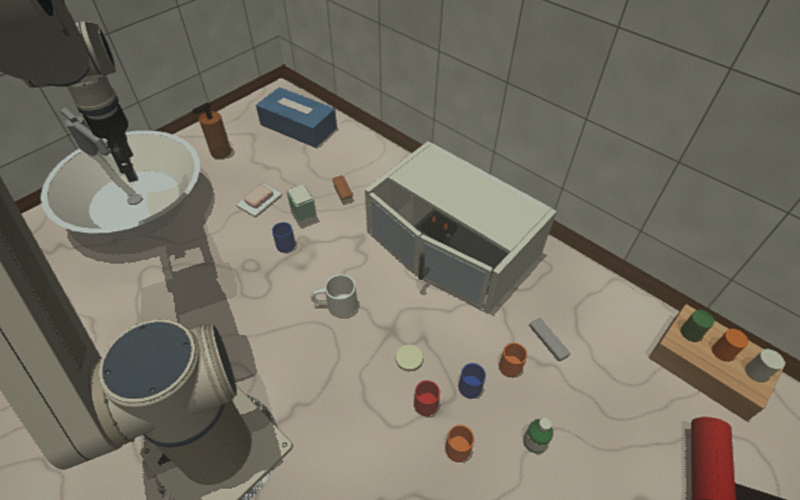

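The top view (×1.25) shows the cabinet at (415,150), the door handle at (431,232) and the tray handle at (433,195). The sea-green tank is at (247,245), and there are blue cups at (266,292) and (539,292). Lookalikes to leave alone are the orange cups at (554,248) and (569,348), the red cup at (519,335) and the green lotion at (618,295). The cream disc at (474,310) is flat, so it's the lid. I can't see a jar so far. Next, a close crop.

```bash
python3 - <<'E'
import cv2,numpy as np
im=cv2.imread('pics/full_t0.png')
im=np.clip(im*1.8,0,255).astype('uint8')
a=cv2.resize(im[60:200,250:415],None,fx=3.6,fy=3.6,interpolation=cv2.INTER_CUBIC)
cv2.imwrite('pics/c0.png',a)
b=cv2.resize(im[170:250,170:250],None,fx=5,fy=5,interpolation=cv2.INTER_CUBIC)
c=cv2.resize(im[205:285,395:475],None,fx=5,fy=5,interpolation=cv2.INTER_CUBIC)
cv2.imwrite('pics/c1.png',np.hstack([b,c]))
E
```

```text
(no output)
```

View pics/c0.png

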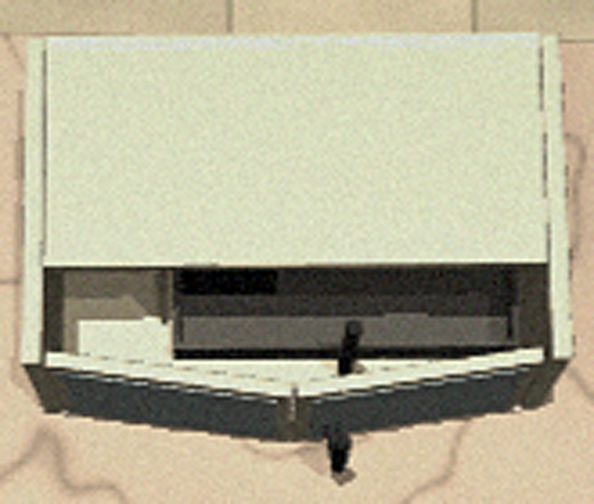

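View pics/c1.png

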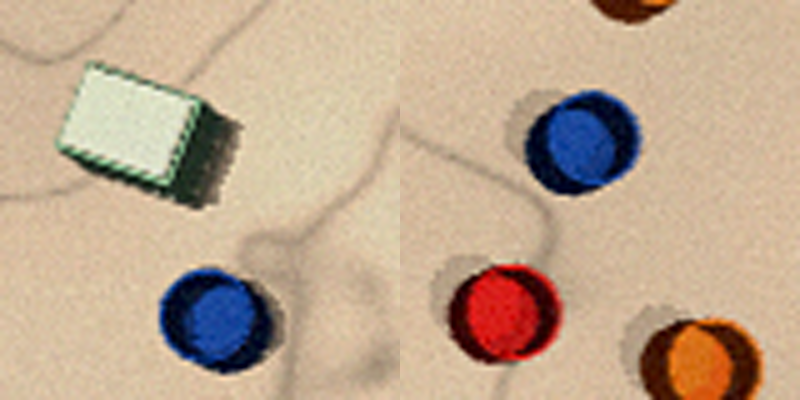

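```bash
python3 - <<'E'
from h import *
def c0(u,v,z): return p2w('top',250+u/3.6,60+v/3.6,z)
L=c0(24,362,.165);B=c0(27,38,.165);Rr=c0(573,358,.165);BR=c0(556,35,.165)
print(L,B,Rr,BR); print(np.linalg.norm(L-Rr),np.linalg.norm(L-B),np.linalg.norm(Rr-BR),np.linalg.norm(B-BR))
print('dh',c0(338,436,.151),'th',c0(353,323,.151))
O=(L+Rr)/2; y=(L-Rr); y/=np.linalg.norm(y); print('O',O,'yaw',np.degrees(np.arctan2(-y[0],y[1])))
for off,ps,z in(((170,170),[(92,65),(200,100),(165,187),(57,145)],.09),((170,170),[(216,320)],.065),((395,205),[(183,142)],.065)):
    Q=np.array([p2w('top',off[0]+u/5,off[1]+v/5,z) for u,v in ps]); print(Q, Q.mean(0), [np.linalg.norm(Q[i]-Q[i-1]) for i in range(len(Q))])
E
```

```text
[0.61639939 0.18163701 0.165     ] [0.86545914 0.18821717 0.165     ] [ 0.62502066 -0.21493766  0.165     ] [ 0.87405856 -0.20703216  0.165     ]
0.3966683700288867 0.24914665786629817 0.249163340434482 0.3953428667485707
dh [ 0.56799285 -0.04584943  0.151     ] th [ 0.6528725  -0.05650243  0.151     ]
O [ 0.62071003 -0.01665032  0.165     ] yaw 1.2453757943178965
[[0.57008935 0.37442362 0.09      ]
 [0.55148515 0.31471965 0.09      ]
 [0.50339083 0.33108221 0.09      ]
 [0.52561269 0.39067791 0.09      ]] [0.53764451 0.35272585 0.09      ] [np.float64(0.04735372468678648), np.float64(0.06253543247689357), np.float64(0.05080154496999631), np.float64(0.06360392481256745)]
[[0.43447215 0.30505543 0.065     ]] [0.43447215 0.30505543 0.065     ] [np.float64(0.0)]
[[ 0.44390648 -0.29042526  0.065     ]] [ 0.44390648 -0.29042526  0.065     ] [np.float64(0.0)]
```

The cabinet fits an origin of about (0.634, -0.016) at yaw 1.5°, since the side walls stand about 14 mm ahead of the doorway. The door handle then gives a≈0.12 and the tray handle x=+0.019, both consistent. Tank: (0.538, 0.353) at yaw -19°. Cups: (0.434, 0.305) and (0.444, -0.290). Next I'll move above the door handle.

```bash
for i in 1 2 3 4 5; do python3 -m crank '[[0,0,-29.8,65,-124.5,0,1],[0,0,-29.8,65,-124.5,0,1],[0,0,-29.8,65,-124.5,0,1],[0,0,-29.8,65,-124.5,0,1],[0,0,-29.8,65,-124.5,0,1]]' 40; done; python3 - <<'E'
from h import *
snap('top','t1.png',(150,60,470,300),2.5)
o=ctrl.get_obs();print(o['tcp_pos'],np.degrees(o['joints'][[0,5]]))
E
```

```text
t: 0.52
tcp_pos: [0.3075, 0.4486, 0.2309]
eef_rot: [0.447, 0.895, -0.001, 0.0]
ft_force: [0.3, 0.7, -0.3]
finger_gap: 0.0855
finger_force: 0.0
t: 0.93
tcp_pos: [0.3725, 0.3255, 0.2312]
eef_rot: [0.661, 0.751, -0.0, 0.0]
ft_force: [-0.2, 0.5, 0.9]
finger_gap: 0.0857
finger_force: 0.0
t: 1.35
tcp_pos: [0.4379, 0.2019, 0.2314]
eef_rot: [0.831, 0.556, 0.0, 0.0]
ft_force: [0.3, -0.0, 0.2]
finger_gap: 0.0853
finger_force: 0.0
t: 1.77
tcp_pos: [0.5033, 0.0779, 0.2313]
eef_rot: [0.946, 0.325, 0.001, 0.0]
ft_force: [0.0, -0.7, -0.2]
finger_gap: 0.0854
finger_force: 0.0
t: 2.18
tcp_pos: [0.5685, -0.0464, 0.2312]
eef_rot: [0.997, 0.071, 0.001, -0.0]
ft_force: [-0.3, 1.1, -0.8]
finger_gap: 0.0852
finger_force: 0.0
[ 0.56720936 -0.04492435  0.23088485] [-5.74882255 75.84362035]
```

View pics/t1.png

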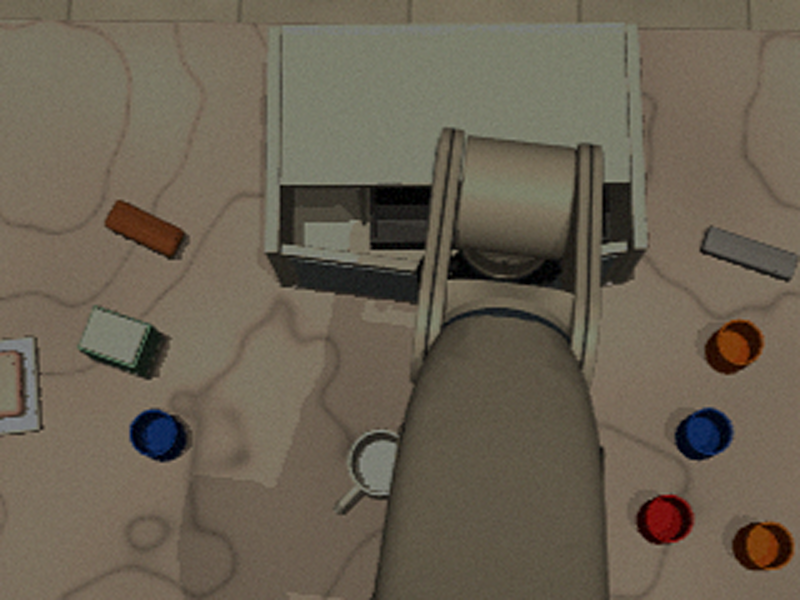

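The arm is in the way now, but both cups and the tank are unchanged and the jar still isn't visible. Descending on the handle.

```bash
python3 -m crank '[[0,0,0,0,-1,-40,1],[0,0,0,0,-1,-80,1],[0,0,0,0,-1,-110,1],[0,0,0,0,-1,-125,1],[0,0,0,0,-1,-125,1]]' 40;  python3 -m crank '[[0,0,0,0,0,0,0],[0,0,0,0,0,0,0],[0,0,0,0,0,0,0],[0,0,0,0,0,0,0],[0,0,0,0,0,0,0]]' 40;python3 -m crank '[[0,0,0,0,0,0,0],[0,0,0,0,0,0,0],[0,0,0,0,0,0,0],[0,0,0,0,0,0,0],[0,0,0,0,0,0,0]]' 40
python3 - <<'E'
import numpy as np
c,s=np.cos(np.radians(1.5)),np.sin(np.radians(1.5))
f=lambda a:np.array([-.006-.155*np.sin(a)-.041*np.cos(a),.185-.215*np.cos(a)-.041*np.sin(a)])
p=f(.125)
for a in np.linspace(.125,1.5,13): d=f(a)-p; print(round(a,3),np.round([(c*d[0]-s*d[1])*1000,(s*d[0]+c*d[1])*1000,np.degrees(a-.125)],1))
E
```

```text
t: 2.65
tcp_pos: [0.5631, -0.0438, 0.1025]
eef_rot: [0.997, 0.076, -0.004, -0.001]
ft_force: [-1.0, 0.4, -1.0]
finger_gap: 0.0857
finger_force: 0.0
t: 3.07
tcp_pos: [0.5673, -0.047, 0.1076]
eef_rot: [0.997, 0.072, 0.001, 0.0]
ft_force: [0.5, 0.3, -0.7]
finger_gap: 0.0255
finger_force: 0.0
t: 3.48
tcp_pos: [0.5672, -0.0476, 0.1072]
eef_rot: [0.997, 0.072, 0.001, 0.0]
ft_force: [-0.2, -2.6, 6.4]
finger_gap: 0.0107
finger_force: 39.2
0.125 [0. 0. 0.]
0.24 [-16.6  -0.6   6.6]
0.354 [-32.3   1.7  13.1]
0.469 [-46.8   6.9  19.7]
0.583 [-60.   14.8  26.3]
0.698 [-71.7  25.5  32.8]
0.812 [-81.8  38.7  39.4]
0.927 [-90.   54.3  46. ]
1.042 [-96.4  72.   52.5]
1.156 [-100.8   91.7   59.1]
1.271 [-103.2  113.1   65.7]
1.385 [-103.5  135.8   72.2]
1.5 [-101.7  159.7   78.8]
```

```bash
python3 -m crank '[[0,0,6.6,-16.6,-0.6,0,0],[0,0,13.1,-32.3,1.7,0,0],[0,0,19.7,-46.8,6.9,0,0],[0,0,26.3,-60,14.8,0,0],[0,0,26.3,-60,14.8,0,0]]' 40;  python3 -m crank '[[0,0,6.5,-11.7,10.7,0,0],[0,0,13.1,-21.8,23.9,0,0],[0,0,19.7,-30,39.5,0,0],[0,0,26.2,-36.4,57.2,0,0],[0,0,26.2,-36.4,57.2,0,0]]' 40; python3 -m crank '[[0,0,6.6,-4.4,19.7,0,0],[0,0,13.2,-6.8,41.1,0,0],[0,0,19.7,-7.1,63.8,0,0],[0,0,26.3,-5.3,88,0,0],[0,0,26.3,-4,93,0,0]]' 40;python3 -m crank '[[0,0,0,0,0,0,0],[0,0,0,0,0,0,0],[0,0,0,0,0,0,0],[0,0,0,0,0,0,0],[0,0,0,0,0,0,0]]' 40
```

```text
t: 3.9
tcp_pos: [0.5068, -0.0303, 0.1073]
eef_rot: [0.954, 0.3, 0.002, -0.0]
ft_force: [3.1, 6.4, -0.9]
finger_gap: 0.011
finger_force: 40.5
t: 4.32
tcp_pos: [0.4729, 0.0274, 0.1073]
eef_rot: [0.861, 0.508, 0.004, 0.001]
ft_force: [8.9, 2.5, -3.1]
finger_gap: 0.011
finger_force: 40.7
t: 4.73
tcp_pos: [0.4691, 0.1177, 0.1072]
eef_rot: [0.721, 0.693, 0.001, 0.003]
ft_force: [9.1, -45.3, 11.5]
finger_gap: 0.0109
finger_force: 42.1
t: 5.15
tcp_pos: [0.4692, 0.1171, 0.1073]
eef_rot: [0.725, 0.689, 0.002, 0.002]
ft_force: [8.1, -10.4, 1.9]
finger_gap: 0.0108
finger_force: 41.3
```

```bash
python3 -m crank '[[0,0,0,0,0,0,1],[0,0,0,0,0,0,1],[0,0,0,0,0,0,1],[0,0,0,0,0,0,1],[0,0,0,0,0,0,1]]' 40;python3 -m crank '[[0,0,0,0,0,40,1],[0,0,0,0,0,80,1],[0,0,0,0,0,120,1],[0,0,0,0,0,124,1],[0,0,0,0,0,124,1]]'; for i in 1 2 3; do python3 -m crank '[[0,0,-28.5,61.3,-58.3,0,1],[0,0,-28.5,61.3,-58.3,0,1],[0,0,-28.5,61.3,-58.3,0,1],[0,0,-28.5,61.3,-58.3,0,1],[0,0,-28.5,61.3,-58.3,0,1]]';done; python3 - <<'E'
from h import *
print(ctrl.get_obs()['tcp_pos'])
snap('side','s1.png',None,1.25)
E
```

```text
t: 5.57
tcp_pos: [0.4658, 0.118, 0.1062]
eef_rot: [0.725, 0.689, -0.0, -0.0]
ft_force: [-0.3, 0.3, -0.5]
finger_gap: 0.0708
finger_force: 0.0
t: 5.98
tcp_pos: [0.4678, 0.1185, 0.233]
eef_rot: [0.725, 0.689, 0.003, 0.002]
ft_force: [-0.5, 0.2, 0.5]
finger_gap: 0.0854
finger_force: 0.0
t: 6.4
tcp_pos: [0.5266, 0.059, 0.2282]
eef_rot: [0.874, 0.487, -0.002, -0.001]
ft_force: [-0.3, 0.7, -0.9]
finger_gap: 0.0858
finger_force: 0.0
t: 6.82
tcp_pos: [0.588, 0.0012, 0.2286]
eef_rot: [0.966, 0.259, -0.001, -0.0]
ft_force: [0.2, 0.3, 0.8]
finger_gap: 0.0857
finger_force: 0.0
t: 7.23
tcp_pos: [0.6494, -0.0568, 0.2289]
eef_rot: [1.0, 0.015, -0.001, -0.0]
ft_force: [0.1, 0.0, 0.2]
finger_gap: 0.0855
finger_force: 0.0
[ 0.64939214 -0.0568021   0.2289403 ]
```

View pics/s1.png

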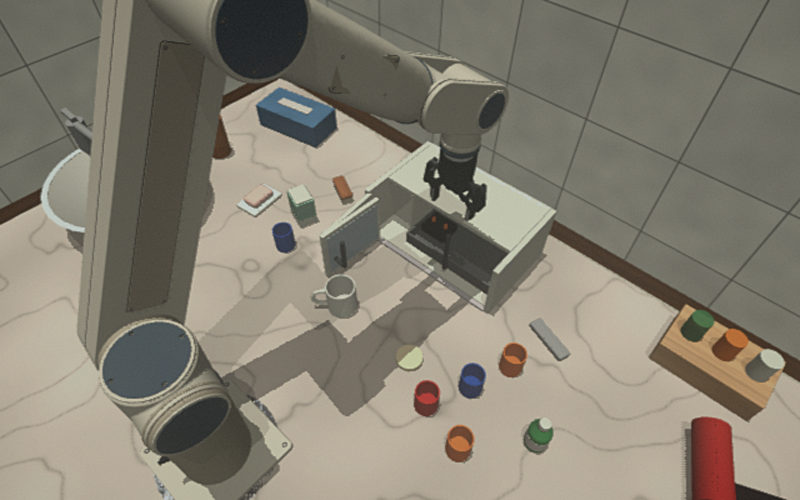

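The side view shows both panels folded at the left (350,235), the tray inside with orange pegs at (433,220), and the gripper above the tray handle. Next I'll grip it and pull.

```bash
python3 -m crank '[[0,0,0,3,0,-40,1],[0,0,0,3,0,-80,1],[0,0,0,3,0,-110,1],[0,0,0,3,0,-118,1],[0,0,0,3,0,-118,1]]' 40;  python3 -m crank '[[0,0,0,0,0,0,0],[0,0,0,0,0,0,0],[0,0,0,0,0,0,0],[0,0,0,0,0,0,0],[0,0,0,0,0,0,0]]' 40;python3 -m crank '[[0,0,0,0,0,0,0],[0,0,0,0,0,0,0],[0,0,0,0,0,0,0],[0,0,0,0,0,0,0],[0,0,0,0,0,0,0]]' 40
for i in 1 2; do python3 -m crank '[[0,0,0,-17,-0.4,0,0],[0,0,0,-34,-0.9,0,0],[0,0,0,-51,-1.3,0,0],[0,0,0,-68,-1.8,0,0],[0,0,0,-79,-2.1,0,0]]';done
python3 -m crank '[[0,0,0,-3,0,0,0],[0,0,0,-5,0,0,0],[0,0,0,-5,0,0,0],[0,0,0,-5,0,0,0],[0,0,0,-5,0,0,0]]'
```

```text
t: 7.7
tcp_pos: [0.6506, -0.0561, 0.1095]
eef_rot: [1.0, 0.017, -0.003, -0.0]
ft_force: [-0.5, -0.7, -0.2]
finger_gap: 0.0856
finger_force: 0.0
t: 8.12
tcp_pos: [0.6538, -0.057, 0.1138]
eef_rot: [1.0, 0.014, 0.001, 0.0]
ft_force: [-0.3, 1.3, 0.5]
finger_gap: 0.0259
finger_force: 0.0
t: 8.53
tcp_pos: [0.6534, -0.0545, 0.1136]
eef_rot: [1.0, 0.014, 0.001, -0.002]
ft_force: [-1.2, 11.3, 6.8]
finger_gap: 0.0109
finger_force: 39.3
t: 8.95
tcp_pos: [0.5738, -0.0564, 0.1136]
eef_rot: [1.0, 0.013, 0.001, -0.002]
ft_force: [2.1, 16.3, 5.0]
finger_gap: 0.0106
finger_force: 41.7
t: 9.37
tcp_pos: [0.4946, -0.0583, 0.1135]
eef_rot: [1.0, 0.013, 0.001, -0.002]
ft_force: [3.0, 22.5, 6.6]
finger_gap: 0.0108
finger_force: 42.1
t: 9.78
tcp_pos: [0.4935, -0.0583, 0.1135]
eef_rot: [1.0, 0.013, 0.004, -0.002]
ft_force: [10.2, 22.5, 0.1]
finger_gap: 0.0104
finger_force: 41.0
```

```bash
python3 -m crank '[[0,0,0,0,0,0,1],[0,0,0,0,0,0,1],[0,0,0,0,0,0,1],[0,0,0,0,0,0,1],[0,0,0,0,0,0,1]]' 40;python3 -m crank '[[0,0,0,0,0,40,1],[0,0,0,0,0,80,1],[0,0,0,0,0,120,1],[0,0,0,0,0,125,1],[0,0,0,0,0,125,1]]'; for i in 1 2 3; do python3 -m crank '[[0,0,23.1,15,137,0,1],[0,0,23.1,15,137,0,1],[0,0,23.1,15,137,0,1],[0,0,23.1,15,137,0,1],[0,0,23.1,15,137,0,1]]';done; python3 - <<'E'
from h import *
print(ctrl.get_obs()['tcp_pos'])
snap('top','t2.png',(270,90,430,210),5)
im=cv2.imread('pics/t2.png');cv2.imwrite('pics/t2.png',np.clip(im*1.7,0,255).astype('uint8'))
E
```

```text
t: 10.2
tcp_pos: [0.4898, -0.0614, 0.1124]
eef_rot: [1.0, 0.013, -0.0, 0.0]
ft_force: [0.6, -0.0, -0.2]
finger_gap: 0.0704
finger_force: 0.0
t: 10.62
tcp_pos: [0.4918, -0.0617, 0.2403]
eef_rot: [1.0, 0.013, 0.003, 0.001]
ft_force: [0.2, -0.2, -0.0]
finger_gap: 0.0854
finger_force: 0.0
t: 11.03
tcp_pos: [0.5043, 0.0783, 0.2357]
eef_rot: [0.976, 0.216, -0.001, -0.0]
ft_force: [-0.3, 0.5, -0.2]
finger_gap: 0.0852
finger_force: 0.0
t: 11.45
tcp_pos: [0.5199, 0.2143, 0.236]
eef_rot: [0.914, 0.406, -0.001, -0.0]
ft_force: [-0.4, -1.1, -0.6]
finger_gap: 0.0854
finger_force: 0.0
t: 11.87
tcp_pos: [0.5352, 0.3506, 0.2361]
eef_rot: [0.815, 0.58, -0.001, 0.0]
ft_force: [0.3, -0.7, 0.4]
finger_gap: 0.0854
finger_force: 0.0
[0.53519597 0.3505794  0.23610372]
```

View pics/t2.png

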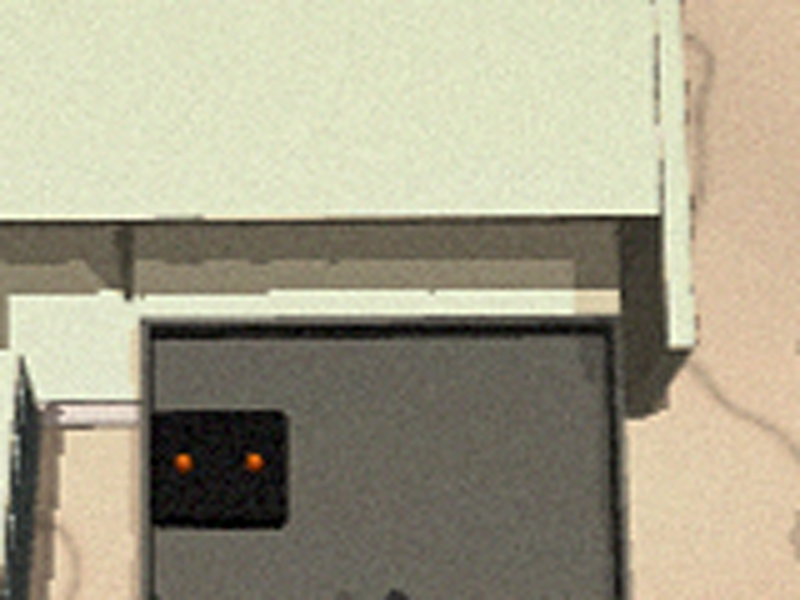

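```bash
python3 - <<'E'
from h import *
A=p2w('top',270+184/5,90+461/5,.054);B=p2w('top',270+255/5,90+461/5,.054)
print(A,B,(A+B)/2,np.linalg.norm(A-B))
for U in((152,411),(287,411),(287,527),(152,527)): print(p2w('top',270+U[0]/5,90+U[1]/5,.038))
for U in((143,318),(620,318)): print('tray back',p2w('top',270+U[0]/5,90+U[1]/5,.044))
# tank cap fit
im=cv2.imread('pics/full_t0.png').astype(int)[178:212,178:216]
g=cv2.resize(im.astype('uint8'),None,fx=8,fy=8,interpolation=cv2.INTER_CUBIC).astype(int)
m=((g.min(2)>105)&(g[...,1]>=g[...,2])).astype('uint8')
n,l,s,c=cv2.connectedComponentsWithStats(m); k=1+s[1:,4].argmax()
cs=cv2.findContours((l==k).astype('uint8'),0,2)[0]; r=cv2.minAreaRect(max(cs,key=len)); bx=cv2.boxPoints(r)
Q=np.array([p2w('top',178+x/8,178+y/8,.09) for x,y in bx]);print(r,Q.mean(0),np.diff(Q,axis=0))
E
```

```text
[0.58448235 0.05312163 0.054     ] [0.58503403 0.01337041 0.054     ] [0.58475819 0.03324602 0.054     ] 0.039755046284945854
[0.6166966 0.0721881 0.038    ]
[ 0.61777351 -0.00453844  0.038     ]
[ 0.55067626 -0.00521044  0.038     ]
[0.54963609 0.07086631 0.038     ]
tray back [0.66958546 0.07816473 0.044     ]
tray back [ 0.67348487 -0.19392407  0.044     ]
((138.8632049560547, 129.34075927734375), (175.01754760742188, 130.2996826171875), 20.282560348510742) [0.53950103 0.35376414 0.09      ] [[ 0.04244934 -0.01271499  0.        ]
 [-0.02026274 -0.05687099  0.        ]
 [-0.04223144  0.01300444  0.        ]]
```

```bash
python3 -m crank '[[0,0,0,3,2,-40,1],[0,0,0,3,2,-80,1],[0,0,0,3,2,-120,1],[0,0,0,3,2,-160,1],[0,0,0,3,2,-184,1]]' 40;  python3 -m crank '[[0,0,0,0,0,0,0],[0,0,0,0,0,0,0],[0,0,0,0,0,0,0],[0,0,0,0,0,0,0],[0,0,0,0,0,0,0]]' 40;python3 -m crank '[[0,0,0,0,0,0,0],[0,0,0,0,0,0,0],[0,0,0,0,0,0,0],[0,0,0,0,0,0,0],[0,0,0,0,0,0,0]]' 40; python3 -m crank '[[0,0,0,0,0,40,0],[0,0,0,0,0,80,0],[0,0,0,0,0,120,0],[0,0,0,0,0,160,0],[0,0,0,0,0,160,0]]';python3 -m crank '[[0,0,0,0,0,0,0],[0,0,0,0,0,0,0],[0,0,0,0,0,0,0],[0,0,0,0,0,0,0],[0,0,0,0,0,0,0]]'; python3 -c "
from h import *
print(ctrl.get_obs()['tcp_pos'],ctrl.get_obs()['eef_rot'])"
```

```text
t: 12.33
tcp_pos: [0.5359, 0.3471, 0.0491]
eef_rot: [0.816, 0.578, -0.003, 0.0]
ft_force: [0.6, -1.2, 0.3]
finger_gap: 0.0851
finger_force: 0.0
t: 12.75
tcp_pos: [0.5392, 0.3521, 0.0555]
eef_rot: [0.815, 0.579, 0.002, 0.0]
ft_force: [-0.9, 0.1, -2.1]
finger_gap: 0.0516
finger_force: 43.1
t: 13.17
tcp_pos: [0.539, 0.3522, 0.0551]
eef_rot: [0.815, 0.58, 0.001, 0.0]
ft_force: [0.1, -2.0, 7.8]
finger_gap: 0.0512
finger_force: 44.1
t: 13.58
tcp_pos: [0.5419, 0.3545, 0.2227]
eef_rot: [0.815, 0.58, 0.007, 0.0]
ft_force: [1.4, 1.1, -1.0]
finger_gap: 0.0515
finger_force: 43.5
t: 14.0
tcp_pos: [0.5373, 0.3514, 0.2115]
eef_rot: [0.815, 0.58, -0.002, -0.0]
ft_force: [-0.7, 0.2, -1.6]
finger_gap: 0.0517
finger_force: 43.5
[0.53725122 0.35137526 0.2115206 ] [ 8.14793229e-01  5.79749665e-01 -1.52127921e-03 -8.10226645e-05]
```

```bash
python3 -m crank '[[0,0,0,0,0,30,0],[0,0,0,0,0,45,0],[0,0,0,0,0,45,0],[0,0,10,23,-30,45,0],[0,0,10,23,-60,45,0]]'; for i in 1 2; do python3 -m crank '[[0,0,3,12,-35,0,0],[0,0,5.1,12,-70,0,0],[0,0,5.1,12,-105,0,0],[0,0,5.1,12,-130,0,0],[0,0,5.1,12,-130,0,0]]';done; python3 -m crank '[[0,0,0,0,0,-30,0],[0,0,0,0,0,-60,0],[0,0,0,0,0,-90,0],[0,0,0,0,0,-115,0],[0,0,0,0,0,-125,0]]';python3 -m crank '[[0,0,0,0,0,0,0],[0,0,0,0,0,0,0],[0,0,0,0,0,0,0],[0,0,0,0,0,0,0],[0,0,0,0,0,0,0]]'; python3 - <<'E'
from h import *
o=ctrl.get_obs();print(o['tcp_pos'],o['eef_rot'])
t=o['tcp_pos']
print('tank bottom c',t-[0,-.0009,.0552], w2p('side',t-[0,-.0009,.0552]))
# predicted bottom corners & pegs in side view
for dx in(-.026,.026):
  for dy in(-.034,.034): print(w2p('side',t+[dx,dy+.0009,-.0552]),end=' ')
print(w2p('side',[.5848,.0332,.038]))
snap('side','s2.png',(270,130,430,250),5)
im=cv2.imread('pics/s2.png');cv2.imwrite('pics/s2.png',np.clip(im*1.7,0,255).astype('uint8'))
E
```

```text
t: 14.42
tcp_pos: [0.563, 0.2922, 0.2572]
eef_rot: [0.759, 0.652, 0.001, 0.001]
ft_force: [1.2, -0.6, -1.6]
finger_gap: 0.0515
finger_force: 43.4
t: 14.83
tcp_pos: [0.5721, 0.1573, 0.2564]
eef_rot: [0.733, 0.68, -0.002, -0.0]
ft_force: [0.2, 0.2, -2.8]
finger_gap: 0.0512
finger_force: 43.4
t: 15.25
tcp_pos: [0.5844, 0.0282, 0.2567]
eef_rot: [0.702, 0.713, -0.001, -0.0]
ft_force: [0.2, 0.4, -2.2]
finger_gap: 0.0516
finger_force: 43.4
t: 15.67
tcp_pos: [0.5821, 0.0326, 0.1286]
eef_rot: [0.7, 0.714, -0.002, -0.003]
ft_force: [-0.9, 0.4, -1.9]
finger_gap: 0.0516
finger_force: 43.4
t: 16.08
tcp_pos: [0.5861, 0.0319, 0.1349]
eef_rot: [0.7, 0.714, 0.001, 0.001]
ft_force: [0.8, -0.6, -1.5]
finger_gap: 0.0511
finger_force: 43.4
[0.58605085 0.03194559 0.13487878] [0.70049724 0.71365372 0.00103167 0.00095713]
tank bottom c [0.58605085 0.03284559 0.07967878] [320.30875561 200.42156328]
[322.92009885 211.24238718] [306.45585111 199.43268444] [334.20399683 201.4134643 ] [317.80545416 190.04844048] [319.76994712 208.98908145]
```

View pics/s2.png

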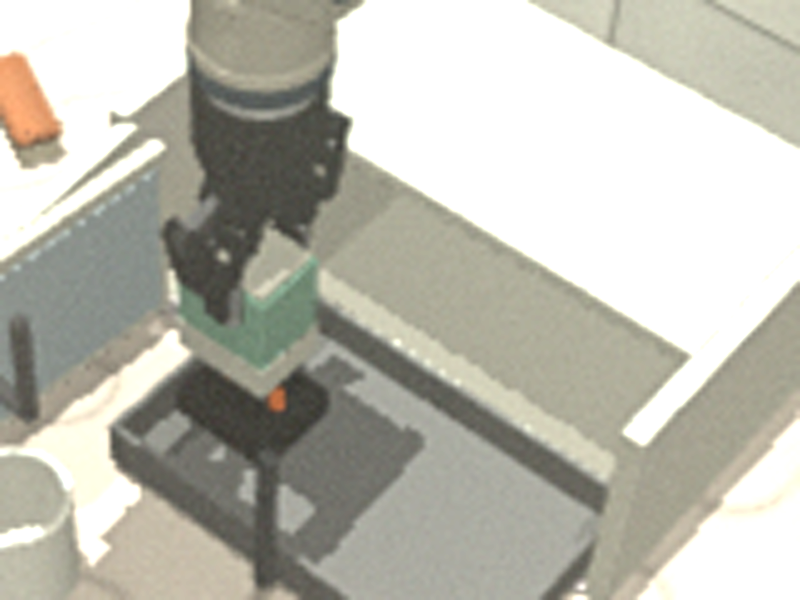

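```bash
python3 - <<'E'
from h import *
f=lambda P:np.round((w2p('side',P)-[270,130])*5)
d=np.array([.5848,.0332,.038])
for dx in(-.032,.032):
  for dy in(-.038,.038): print(f(d+[dx,dy,0]),end=' ')
print('peg top',f([.585,.0134,.054]),'base',f([.585,.0134,.038]), 'tray handle',f([.4925,-.0575,.151]))
o=ctrl.get_obs()['tcp_pos']; print(o)
E
```

```text
[260. 458.] [170. 392.] [328. 398.] [238. 335.] peg top [273. 396.] base [273. 412.] tray handle [262. 453.]
[0.58583182 0.0319091  0.13467141]
```

```bash
python3 -m crank '[[0,0,0,-1,0.5,-10,0],[0,0,0,-1,0.5,-20,0],[0,0,0,-1,0.5,-20,0],[0,0,0,-1,0.5,-20,0],[0,0,0,-1,0.5,-20,0]]'; python3 -m crank '[[0,0,0,0,0,-2,0],[0,0,0,0,0,-4,0],[0,0,0,0,0,-6,0],[0,0,0,0,0,-8,0],[0,0,0,0,0,-8,0]]'; python3 -m crank '[[0,0,0,0,0,0,0],[0,0,0,0,0,0,0],[0,0,0,0,0,0,0],[0,0,0,0,0,0,0],[0,0,0,0,0,0,0]]'; python3 - <<'E'
from h import *
o=ctrl.get_obs();print(o['tcp_pos'],o['ft_force'])
E
```

```text
t: 16.55
tcp_pos: [0.5838, 0.0323, 0.1129]
eef_rot: [0.701, 0.714, -0.0, -0.0]
ft_force: [0.2, -0.1, -1.8]
finger_gap: 0.0513
finger_force: 43.4
t: 16.97
tcp_pos: [0.5849, 0.0322, 0.1055]
eef_rot: [0.701, 0.714, 0.001, 0.001]
ft_force: [2.1, -0.3, -1.5]
finger_gap: 0.0518
finger_force: 43.6
t: 17.38
tcp_pos: [0.5847, 0.0323, 0.1056]
eef_rot: [0.701, 0.714, 0.001, 0.001]
ft_force: [5.4, -0.7, -1.9]
finger_gap: 0.0515
finger_force: 43.4
[0.58472934 0.03228494 0.1055558 ] [ 5.35975561 -0.73602395 -1.87559086]
```

```bash
python3 -m crank '[[0,0,0,1,0,0,0],[0,0,0,1,0,-2,0],[0,0,0,1,0,-4,0],[0,0,0,1,0,-6,0],[0,0,0,1,0,-6,0]]'; python3 -m crank '[[0,0,0,0,0,-2,0],[0,0,0,0,0,-4,0],[0,0,0,0,0,-5,0],[0,0,0,0,0,-6,0],[0,0,0,0,0,-6,0]]'; python3 -m crank '[[0,0,0,0,0,0,0],[0,0,0,0,0,0,0],[0,0,0,0,0,0,0],[0,0,0,0,0,0,0],[0,0,0,0,0,0,0]]'
```

```text
t: 17.8
tcp_pos: [0.5863, 0.0316, 0.0998]
eef_rot: [0.7, 0.714, 0.001, 0.001]
ft_force: [6.6, -4.5, -0.3]
finger_gap: 0.0515
finger_force: 43.6
t: 18.22
tcp_pos: [0.5865, 0.0315, 0.0942]
eef_rot: [0.7, 0.714, 0.001, 0.002]
ft_force: [5.2, -5.7, 2.2]
finger_gap: 0.0515
finger_force: 44.1
t: 18.63
tcp_pos: [0.5865, 0.0315, 0.0942]
eef_rot: [0.7, 0.714, 0.001, 0.002]
ft_force: [4.9, -5.2, 2.5]
finger_gap: 0.0513
finger_force: 44.1
```

```bash
python3 -m crank '[[0,0,0,1,-0.5,-1,0],[0,0,0,1,-0.5,-2,0],[0,0,0,1,-0.5,-2,0],[0,0,0,1,-0.5,-2,0],[0,0,0,1,-0.5,-2,0]]';  python3 -m crank '[[0,0,0,0,0,-2,0],[0,0,0,0,0,-2,0],[0,0,0,0,0,-2,0],[0,0,0,0,0,-2,0],[0,0,0,0,0,-2,0]]'
```

```text
t: 19.05
tcp_pos: [0.5868, 0.0309, 0.093]
eef_rot: [0.7, 0.714, 0.0, 0.001]
ft_force: [1.7, -5.6, 12.5]
finger_gap: 0.0516
finger_force: 44.9
t: 19.47
tcp_pos: [0.588, 0.0308, 0.0924]
eef_rot: [0.7, 0.714, 0.001, 0.002]
ft_force: [0.3, -7.5, 23.3]
finger_gap: 0.0512
finger_force: 45.7
```

Seated: tool z is 0.0925 against 0.0932 expected, with vertical contact force. Now I'll release and go for the left blue cup.

```bash
python3 -m crank '[[0,0,0,0,0,1,1],[0,0,0,0,0,1,1],[0,0,0,0,0,1,1],[0,0,0,0,0,1,1],[0,0,0,0,0,1,1]]' 30;python3 -m crank '[[0,0,0,0,0,20,1],[0,0,0,0,0,60,1],[0,0,0,0,0,100,1],[0,0,0,0,0,140,1],[0,0,0,0,0,157,1]]'; for i in 1 2; do python3 -m crank '[[0,0,0,-77,137,0,0.85],[0,0,0,-77,137,0,0.85],[0,0,0,-77,137,0,0.85],[0,0,0,-77,137,0,0.85],[0,0,0,-77,137,0,0.85]]';done; python3 - <<'E'
from h import *
print(ctrl.get_obs()['tcp_pos'])
im=ctrl.grab_frame('top')[:,:,::-1];cv2.imwrite('pics/full_t3.png',im)
im=np.clip(im*1.7,0,255).astype('uint8')
cv2.imwrite('pics/t3.png',cv2.resize(im[80:280,150:450],None,fx=2.66,fy=2.66,interpolation=cv2.INTER_CUBIC))
E
```

```text
t: 19.88
tcp_pos: [0.5853, 0.032, 0.0897]
eef_rot: [0.7, 0.714, -0.001, -0.001]
ft_force: [-1.1, -0.8, 0.4]
finger_gap: 0.0853
finger_force: 0.0
t: 20.3
tcp_pos: [0.5879, 0.0321, 0.2524]
eef_rot: [0.7, 0.714, 0.002, 0.002]
ft_force: [1.7, -0.0, 0.1]
finger_gap: 0.0853
finger_force: 0.0
t: 20.72
tcp_pos: [0.5058, 0.1726, 0.2469]
eef_rot: [0.699, 0.715, -0.001, -0.001]
ft_force: [0.2, -0.0, 0.4]
finger_gap: 0.0724
finger_force: 0.0
t: 21.13
tcp_pos: [0.4295, 0.3096, 0.2471]
eef_rot: [0.699, 0.715, -0.0, -0.001]
ft_force: [0.3, 0.3, 0.3]
finger_gap: 0.0723
finger_force: 0.0
[0.42952734 0.30956089 0.2470504 ]
```

View pics/t3.png

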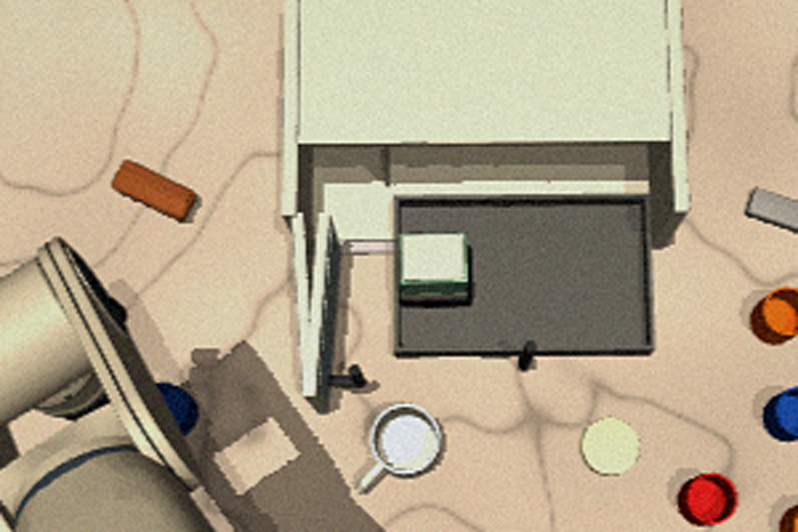

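The tank stands squarely on the dock at crop (435,262), the doors are folded at (318,300), and the left blue cup hasn't moved (right edge at 198). I'll grip it.

```bash
python3 -m crank '[[0,0,0,4,-4,-40,0.85],[0,0,0,4,-4,-80,0.85],[0,0,0,4,-4,-120,0.85],[0,0,0,4,-4,-160,0.85],[0,0,0,4,-4,-180,0.85]]' 30; python3 -m crank '[[0,0,0,0,0,-15,0.85],[0,0,0,0,0,-30,0.85],[0,0,0,0,0,-37,0.85],[0,0,0,0,0,-37,0.85],[0,0,0,0,0,-37,0.4]]'; python3 -m crank '[[0,0,0,0,0,0,0],[0,0,0,0,0,0,0],[0,0,0,0,0,0,0],[0,0,0,0,0,0,0],[0,0,0,0,0,0,0]]' 30;python3 -m crank '[[0,0,0,0,0,0,0],[0,0,0,0,0,0,0],[0,0,0,0,0,0,0],[0,0,0,0,0,0,0],[0,0,0,0,0,0,0]]'; python3 -m crank '[[0,0,0,0,0,40,0],[0,0,0,0,0,80,0],[0,0,0,0,0,120,0],[0,0,0,0,0,160,0],[0,0,0,0,0,190,0]]'; python3 -m crank '[[0,0,0,0,0,35,0],[0,0,0,0,0,35,0],[0,0,0,0,0,35,0],[0,0,0,0,0,35,0],[0,0,0,0,0,35,0]]'
```

```text
t: 21.6
tcp_pos: [0.4344, 0.2992, 0.0631]
eef_rot: [0.701, 0.713, -0.003, -0.0]
ft_force: [-0.7, -0.1, 0.5]
finger_gap: 0.0729
finger_force: 0.0
t: 22.02
tcp_pos: [0.4363, 0.3012, 0.0303]
eef_rot: [0.701, 0.713, -0.0, -0.0]
ft_force: [0.4, 0.3, 0.3]
finger_gap: 0.0621
finger_force: 0.0
t: 22.43
tcp_pos: [0.4367, 0.3021, 0.0313]
eef_rot: [0.7, 0.714, 0.001, 0.0]
ft_force: [0.9, -2.2, 7.0]
finger_gap: 0.0501
finger_force: 31.8
t: 22.85
tcp_pos: [0.4367, 0.3021, 0.0313]
eef_rot: [0.7, 0.714, 0.001, 0.0]
ft_force: [-0.6, -2.4, 7.7]
finger_gap: 0.05
finger_force: 31.8
t: 23.27
tcp_pos: [0.4364, 0.3022, 0.2238]
eef_rot: [0.7, 0.714, 0.001, 0.0]
ft_force: [-0.1, 0.8, 0.4]
finger_gap: 0.0504
finger_force: 32.0
t: 23.68
tcp_pos: [0.435, 0.3012, 0.2538]
eef_rot: [0.7, 0.714, -0.001, -0.0]
ft_force: [0.0, 0.5, -0.7]
finger_gap: 0.0505
finger_force: 32.0
```

```bash
for i in 1 2 3; do python3 -m crank '[[0,0,0,53,-122,0,0],[0,0,0,53,-122,0,0],[0,0,0,53,-122,0,0],[0,0,0,53,-122,0,0],[0,0,0,53,-122,0,0]]';done; python3 -m crank '[[0,0,0,0,0,-35,0],[0,0,0,0,0,-75,0],[0,0,0,0,0,-115,0],[0,0,0,0,0,-155,0],[0,0,0,0,0,-170,0]]';python3 -m crank '[[0,0,0,0,0,-15,0],[0,0,0,0,0,-25,0],[0,0,0,0,0,-33,0],[0,0,0,0,0,-38,0],[0,0,0,0,0,-38,0]]';python3 -m crank '[[0,0,0,0,0,0,0],[0,0,0,0,0,0,0],[0,0,0,0,0,0,0],[0,0,0,0,0,0,0],[0,0,0,0,0,0,0]]'
```

```text
t: 24.1
tcp_pos: [0.4891, 0.1774, 0.2536]
eef_rot: [0.702, 0.712, -0.001, -0.001]
ft_force: [0.4, 0.1, -0.8]
finger_gap: 0.05
finger_force: 32.0
t: 24.52
tcp_pos: [0.5423, 0.0566, 0.2541]
eef_rot: [0.702, 0.713, -0.001, -0.001]
ft_force: [-0.9, -0.3, -0.4]
finger_gap: 0.0502
finger_force: 32.0
t: 24.93
tcp_pos: [0.5954, -0.0644, 0.2543]
eef_rot: [0.701, 0.713, -0.0, -0.001]
ft_force: [-0.8, 0.4, -0.2]
finger_gap: 0.0499
finger_force: 32.0
t: 25.35
tcp_pos: [0.5904, -0.0606, 0.0797]
eef_rot: [0.7, 0.714, -0.003, -0.004]
ft_force: [-1.6, -0.2, -0.1]
finger_gap: 0.0495
finger_force: 31.9
t: 25.77
tcp_pos: [0.5946, -0.0632, 0.0468]
eef_rot: [0.7, 0.714, -0.0, -0.0]
ft_force: [-0.6, -0.5, -1.4]
finger_gap: 0.05
finger_force: 31.9
t: 26.18
tcp_pos: [0.5953, -0.0643, 0.0479]
eef_rot: [0.701, 0.714, 0.0, 0.0]
ft_force: [1.0, -0.1, -0.4]
finger_gap: 0.0501
finger_force: 31.9
```

```bash
python3 -m crank '[[0,0,0,0,0,-2,0],[0,0,0,0,0,-2.5,0],[0,0,0,0,0,-2.5,0],[0,0,0,0,0,-2.5,0.3],[0,0,0,0,0,-2.5,0.8]]';python3 -m crank '[[0,0,0,0,0,0,0.85],[0,0,0,0,0,0,0.85],[0,0,0,0,0,0,0.85],[0,0,0,0,0,10,0.85],[0,0,0,0,0,35,0.85]]';python3 -m crank '[[0,0,0,0,0,40,0.85],[0,0,0,0,0,80,0.85],[0,0,0,0,0,120,0.85],[0,0,0,0,0,160,0.85],[0,0,0,0,0,170,0.85]]'; for i in 1 2; do python3 -m crank '[[0,0,0,-75,-113,0,0.85],[0,0,0,-75,-113,0,0.85],[0,0,0,-75,-113,0,0.85],[0,0,0,-75,-113,0,0.85],[0,0,0,-75,-113,0,0.85]]';done; python3 - <<'E'
from h import *
print(ctrl.get_obs()['tcp_pos'])
im=ctrl.grab_frame('top')[:,:,::-1];cv2.imwrite('pics/full_t4.png',im)
im=np.clip(im*1.7,0,255).astype('uint8')
cv2.imwrite('pics/t4.png',cv2.resize(im[90:290,200:500],None,fx=2.66,fy=2.66,interpolation=cv2.INTER_CUBIC))
E
```

```text
t: 26.6
tcp_pos: [0.5951, -0.0642, 0.0449]
eef_rot: [0.701, 0.714, 0.0, 0.0]
ft_force: [0.7, 0.4, -0.5]
finger_gap: 0.061
finger_force: 0.0
t: 27.02
tcp_pos: [0.5925, -0.0638, 0.0776]
eef_rot: [0.701, 0.714, -0.002, -0.002]
ft_force: [1.0, -0.7, 0.6]
finger_gap: 0.0728
finger_force: 0.0
t: 27.43
tcp_pos: [0.5981, -0.0645, 0.2576]
eef_rot: [0.7, 0.714, 0.003, 0.004]
ft_force: [1.4, -0.7, 0.6]
finger_gap: 0.0727
finger_force: 0.0
t: 27.85
tcp_pos: [0.5182, -0.1792, 0.2502]
eef_rot: [0.702, 0.712, -0.0, -0.0]
ft_force: [0.7, -0.4, 0.3]
finger_gap: 0.0727
finger_force: 0.0
t: 28.27
tcp_pos: [0.4443, -0.2917, 0.25]
eef_rot: [0.702, 0.713, 0.0, 0.0]
ft_force: [0.9, -0.1, 0.8]
finger_gap: 0.0727
finger_force: 0.0
[ 0.44428012 -0.2916568   0.24999786]
```

View pics/t4.png

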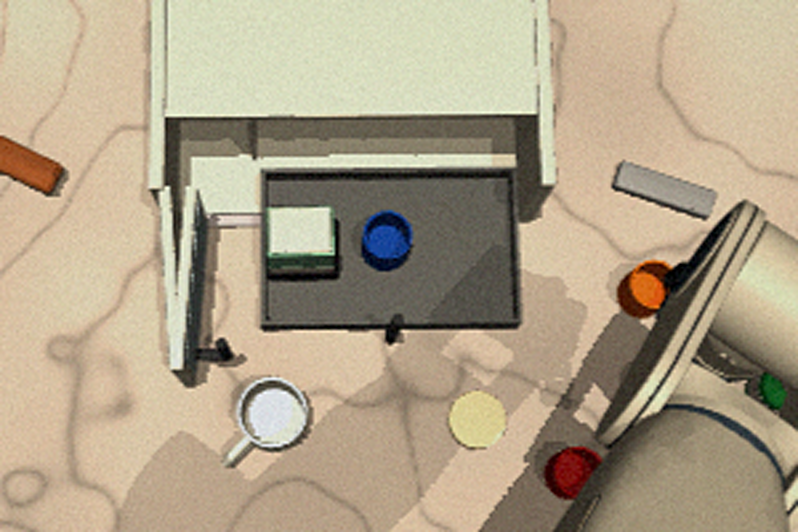

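The first cup is placed at (387,240). In the previous top frame, though, the right blue cup's left edge was at px 437 instead of 420, so it has been knocked. I'll measure it again from that frame.

```bash
python3 - <<'E'
from h import *
im=cv2.imread('pics/full_t3.png')
def blue(im):
    h=cv2.cvtColor(im,cv2.COLOR_BGR2HSV); return ((h[...,0]>105)&(h[...,0]<125)&(h[...,1]>150)&(h[...,2]>35)).astype('uint8')
for n in('full_t0.png','full_t3.png','full_t4.png'):
    m=blue(cv2.imread('pics/'+n)); k,l,s,c=cv2.connectedComponentsWithStats(m)
    print(n,[(list(s[i]),c[i].round(1)) for i in range(1,k) if s[i,4]>40])
a=np.clip(im[190:290,390:490]*1.7,0,255).astype('uint8')
sd=ctrl.grab_frame('side')[:,:,::-1]
b=np.clip(sd[240:360,300:460]*1.7,0,255).astype('uint8')
cv2.imwrite('pics/t5.png',np.hstack([cv2.resize(a,(400,400),interpolation=2),cv2.resize(b[:,20:140],(400,400),interpolation=2)]))
E
```

```text
full_t0.png [([np.int32(424), np.int32(223), np.int32(19), np.int32(19), np.int32(193)], array([431.2, 233.1])), ([np.int32(202), np.int32(224), np.int32(19), np.int32(19), np.int32(200)], array([212.4, 233.5]))]
full_t3.png [([np.int32(441), np.int32(225), np.int32(19), np.int32(19), np.int32(196)], array([448.6, 234.9]))]
full_t4.png [([np.int32(336), np.int32(169), np.int32(19), np.int32(19), np.int32(213)], array([345. , 179.3]))]
```

View pics/t5.png

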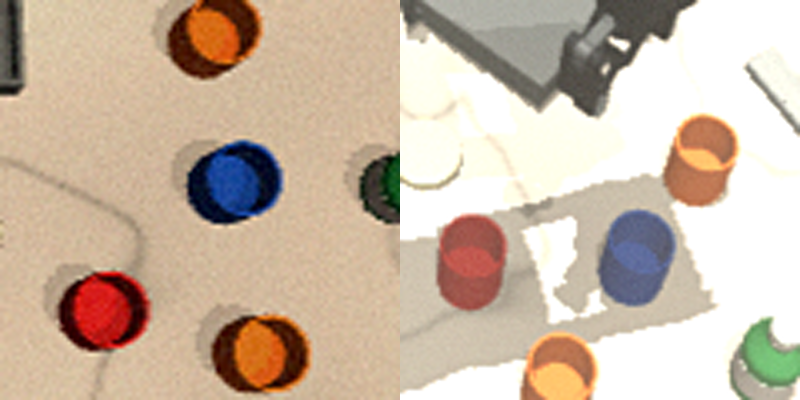

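```bash
python3 - <<'E'
from h import *
print(p2w('top',431.6,233.4,.065),p2w('top',449.3,235.1,.065),p2w('side',392.3,308,.065),ctrl.get_obs()['tcp_pos'])
E
```

```text
[ 0.44390648 -0.29042526  0.065     ] [ 0.4398801  -0.33870627  0.065     ] [ 0.45452615 -0.33520701  0.065     ] [ 0.44561198 -0.2897196   0.24989141]
```

```bash
python3 -m crank '[[0,0,0,-5,-40,0,0.85],[0,0,0,-5,-48,0,0.85],[0,0,0,-5,-48,-40,0.85],[0,0,0,-5,-48,-80,0.85],[0,0,0,-5,-48,-120,0.85]]' 30; python3 -m crank '[[0,0,0,0,0,-35,0.85],[0,0,0,0,0,-70,0.85],[0,0,0,0,0,-90,0.85],[0,0,0,0,0,-100,0.85],[0,0,0,0,0,-100,0.85]]'; python3 -m crank '[[0,0,0,0,0,0,0.85],[0,0,0,0,0,0,0.4],[0,0,0,0,0,0,0],[0,0,0,0,0,0,0],[0,0,0,0,0,0,0]]' 30;python3 -m crank '[[0,0,0,0,0,0,0],[0,0,0,0,0,0,0],[0,0,0,0,0,0,0],[0,0,0,0,0,0,0],[0,0,0,0,0,0,0]]'; python3 -m crank '[[0,0,0,0,0,40,0],[0,0,0,0,0,80,0],[0,0,0,0,0,120,0],[0,0,0,0,0,160,0],[0,0,0,0,0,170,0]]'; python3 -m crank '[[0,0,0,0,0,0,0],[0,0,0,0,0,0,0],[0,0,0,0,0,0,0],[0,0,0,0,0,0,0],[0,0,0,0,0,0,0]]'
```

```text
t: 28.78
tcp_pos: [0.4418, -0.3374, 0.1292]
eef_rot: [0.7, 0.714, 0.0, 0.001]
ft_force: [0.1, 0.9, -0.2]
finger_gap: 0.0724
finger_force: 0.0
t: 29.2
tcp_pos: [0.4399, -0.3362, 0.0276]
eef_rot: [0.7, 0.714, -0.0, -0.002]
ft_force: [-0.7, 0.7, 0.5]
finger_gap: 0.073
finger_force: 0.0
t: 29.62
tcp_pos: [0.4415, -0.339, 0.0318]
eef_rot: [0.701, 0.714, 0.0, 0.002]
ft_force: [1.8, 2.9, 7.1]
finger_gap: 0.0514
finger_force: 31.4
t: 30.03
tcp_pos: [0.4414, -0.339, 0.0318]
eef_rot: [0.701, 0.714, 0.0, 0.002]
ft_force: [1.5, 1.5, 7.0]
finger_gap: 0.0513
finger_force: 31.4
t: 30.45
tcp_pos: [0.4426, -0.3403, 0.2071]
eef_rot: [0.701, 0.714, 0.001, 0.005]
ft_force: [1.4, -0.9, -0.8]
finger_gap: 0.0513
finger_force: 32.1
t: 30.87
tcp_pos: [0.4391, -0.3375, 0.1979]
eef_rot: [0.701, 0.714, -0.0, -0.002]
ft_force: [0.7, 0.4, -0.9]
finger_gap: 0.0513
finger_force: 32.1
```

```bash
for i in 1 2; do python3 -m crank '[[0,0,0,77,97,0,0],[0,0,0,77,97,0,0],[0,0,0,77,97,0,0],[0,0,0,77,97,0,0],[0,0,0,77,97,0,0]]';done; python3 -m crank '[[0,0,0,0,0,-35,0],[0,0,0,0,0,-75,0],[0,0,0,0,0,-110,0],[0,0,0,0,0,-125,0],[0,0,0,0,0,-125,0]]';python3 -m crank '[[0,0,0,0,0,-15,0],[0,0,0,0,0,-25,0],[0,0,0,0,0,-28,0],[0,0,0,0,0,-28,0],[0,0,0,0,0,-28,0]]';python3 -m crank '[[0,0,0,0,0,-2,0],[0,0,0,0,0,-2,0],[0,0,0,0,0,-2,0],[0,0,0,0,0,-2,0],[0,0,0,0,0,-2,0]]'
```

```text
t: 31.28
tcp_pos: [0.5176, -0.2393, 0.1985]
eef_rot: [0.699, 0.715, -0.0, -0.001]
ft_force: [-0.8, -0.4, -1.0]
finger_gap: 0.051
finger_force: 32.1
t: 31.7
tcp_pos: [0.5941, -0.1435, 0.1987]
eef_rot: [0.7, 0.714, -0.001, -0.001]
ft_force: [-1.2, -0.5, -0.9]
finger_gap: 0.0513
finger_force: 32.1
t: 32.12
tcp_pos: [0.5894, -0.1451, 0.0701]
eef_rot: [0.701, 0.713, -0.002, -0.004]
ft_force: [-0.4, 0.0, -0.8]
finger_gap: 0.0511
finger_force: 32.1
t: 32.53
tcp_pos: [0.5942, -0.1447, 0.0476]
eef_rot: [0.701, 0.713, 0.0, 0.0]
ft_force: [0.5, 0.3, -1.0]
finger_gap: 0.0514
finger_force: 32.1
t: 32.95
tcp_pos: [0.5948, -0.1445, 0.0458]
eef_rot: [0.7, 0.714, 0.0, 0.001]
ft_force: [-0.7, -0.4, 6.6]
finger_gap: 0.0511
finger_force: 32.6
```

```bash
python3 -m crank '[[0,0,0,0,0,0,0.3],[0,0,0,0,0,0,0.85],[0,0,0,0,0,0,0.85],[0,0,0,0,0,0,0.85],[0,0,0,0,0,0,0.85]]';python3 -m crank '[[0,0,0,0,0,15,0.85],[0,0,0,0,0,50,0.85],[0,0,0,0,0,90,0.85],[0,0,0,0,0,130,0.85],[0,0,0,0,0,170,0.85]]'; for i in 1 2 3 4; do python3 -m crank '[[0,0,-22.3,-50,-50,5,1],[0,0,-22.3,-50,-50,5,1],[0,0,-22.3,-50,-50,5,1],[0,0,-22.3,-50,-50,5,1],[0,0,-22.3,-50,-50,5,1]]';done; python3 - <<'E'
from h import *
print(ctrl.get_obs()['tcp_pos'])
g=lambda im:np.clip(im*1.7,0,255).astype('uint8')
t=ctrl.grab_frame('top')[:,:,::-1];s=ctrl.grab_frame('side')[:,:,::-1]
cv2.imwrite('pics/full_t6.png',t)
cv2.imwrite('pics/t6.png',np.vstack([cv2.resize(g(t)[60:330,50:570],(578,300)),cv2.resize(g(s)[30:310,100:640],(578,300))]))
E
```

```text
t: 33.37
tcp_pos: [0.5937, -0.144, 0.0446]
eef_rot: [0.7, 0.714, -0.0, -0.0]
ft_force: [-0.0, -0.8, -0.4]
finger_gap: 0.0728
finger_force: 0.0
t: 33.78
tcp_pos: [0.5934, -0.1439, 0.2162]
eef_rot: [0.7, 0.714, -0.0, -0.001]
ft_force: [1.0, -0.2, -0.0]
finger_gap: 0.0725
finger_force: 0.0
t: 34.2
tcp_pos: [0.544, -0.1942, 0.2199]
eef_rot: [0.825, 0.566, 0.0, -0.0]
ft_force: [-0.5, 0.5, 0.6]
finger_gap: 0.0858
finger_force: 0.0
t: 34.62
tcp_pos: [0.4946, -0.2438, 0.2245]
eef_rot: [0.918, 0.397, 0.0, -0.0]
ft_force: [-0.7, -0.1, -0.3]
finger_gap: 0.0852
finger_force: 0.0
t: 35.03
tcp_pos: [0.4448, -0.2937, 0.2297]
eef_rot: [0.977, 0.213, 0.0, -0.0]
ft_force: [-1.0, 0.2, 0.0]
finger_gap: 0.0855
finger_force: 0.0
t: 35.45
tcp_pos: [0.3948, -0.3436, 0.2347]
eef_rot: [1.0, 0.02, 0.0, -0.0]
ft_force: [-0.2, -1.1, 0.1]
finger_gap: 0.0856
finger_force: 0.0
[ 0.39483972 -0.34362935  0.23466926]
```

View pics/t6.png

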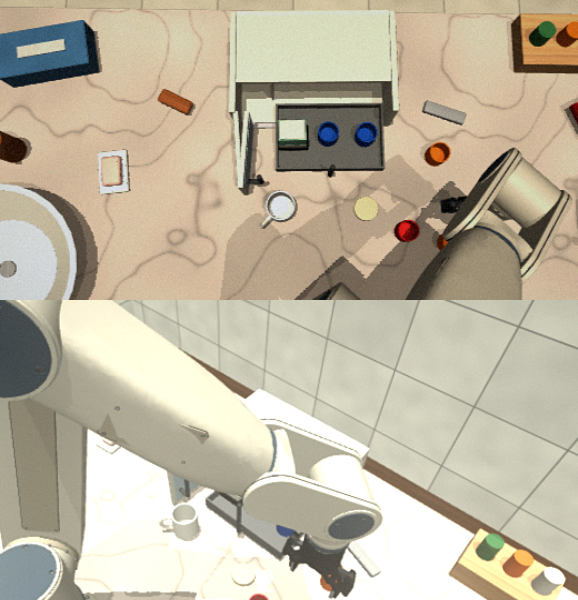

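Top view: tank at (292,133) and both blue cups at (328,133) and (366,133) are upright in the tray, and there's no jar on the counter. Next I'll grip the tray handle and push.

```bash
for i in 1 2; do python3 -m crank '[[0,0,0,49,143,0,1],[0,0,0,49,143,0,1],[0,0,0,49,143,0,1],[0,0,0,49,143,0,1],[0,0,0,49,143,0,1]]';done; python3 -m crank '[[0,0,0,0,0,-40,1],[0,0,0,0,0,-80,1],[0,0,0,0,0,-110,1],[0,0,0,0,0,-124,1],[0,0,0,0,0,-124,1]]' 40;  python3 -m crank '[[0,0,0,0,0,0,0],[0,0,0,0,0,0,0],[0,0,0,0,0,0,0],[0,0,0,0,0,0,0],[0,0,0,0,0,0,0]]' 40;python3 -m crank '[[0,0,0,0,0,0,0],[0,0,0,0,0,0,0],[0,0,0,0,0,0,0],[0,0,0,0,0,0,0],[0,0,0,0,0,0,0]]' 40
```

```text
t: 35.97
tcp_pos: [0.4443, -0.1965, 0.2347]
eef_rot: [1.0, 0.021, 0.0, -0.001]
ft_force: [0.1, -0.7, -0.2]
finger_gap: 0.0854
finger_force: 0.0
t: 36.38
tcp_pos: [0.4936, -0.054, 0.2349]
eef_rot: [1.0, 0.021, 0.001, -0.0]
ft_force: [0.1, -1.1, 0.1]
finger_gap: 0.0854
finger_force: 0.0
t: 36.8
tcp_pos: [0.4895, -0.0579, 0.1075]
eef_rot: [1.0, 0.018, -0.003, -0.0]
ft_force: [-0.5, -0.5, 0.5]
finger_gap: 0.0855
finger_force: 0.0
t: 37.22
tcp_pos: [0.4927, -0.0583, 0.1119]
eef_rot: [1.0, 0.016, 0.001, 0.0]
ft_force: [0.2, -0.1, -0.8]
finger_gap: 0.0256
finger_force: 0.0
t: 37.63
tcp_pos: [0.4924, -0.0581, 0.1116]
eef_rot: [1.0, 0.016, 0.001, 0.0]
ft_force: [-1.8, 0.3, 6.1]
finger_gap: 0.0109
finger_force: 38.9
```

```bash
for i in 1 2 3 4; do python3 -m crank '[[0,0,0,8,0.2,0,0],[0,0,0,16,0.4,0,0],[0,0,0,24,0.6,0,0],[0,0,0,32,0.8,0,0],[0,0,0,40,1,0,0]]' 40;done;  python3 -m crank '[[0,0,0,3,0,0,0],[0,0,0,5,0,0,0],[0,0,0,5,0,0,0],[0,0,0,5,0,0,0],[0,0,0,5,0,0,0]]' 40
```

```text
t: 38.05
tcp_pos: [0.5326, -0.0572, 0.1117]
eef_rot: [1.0, 0.016, 0.0, 0.0]
ft_force: [-2.3, 0.3, 6.7]
finger_gap: 0.0109
finger_force: 38.9
t: 38.47
tcp_pos: [0.5726, -0.0563, 0.1117]
eef_rot: [1.0, 0.016, 0.0, 0.0]
ft_force: [-1.3, -0.6, 5.8]
finger_gap: 0.0108
finger_force: 38.9
t: 38.88
tcp_pos: [0.6125, -0.0554, 0.1117]
eef_rot: [1.0, 0.016, 0.0, 0.0]
ft_force: [-2.5, -1.0, 6.2]
finger_gap: 0.0109
finger_force: 38.9
t: 39.3
tcp_pos: [0.6521, -0.0545, 0.1117]
eef_rot: [1.0, 0.016, -0.0, 0.0]
ft_force: [-31.9, -1.6, 18.3]
finger_gap: 0.0107
finger_force: 40.0
t: 39.72
tcp_pos: [0.6519, -0.0544, 0.1117]
eef_rot: [1.0, 0.016, -0.005, -0.0]
ft_force: [-21.9, -2.2, 21.6]
finger_gap: 0.0108
finger_force: 40.7
```

```bash
python3 -m crank '[[0,0,0,-4,0,0,1],[0,0,0,-4,0,0,1],[0,0,0,-4,0,0,1],[0,0,0,-4,0,0,1],[0,0,0,-4,0,0,1]]' 40;python3 -m crank '[[0,0,0,0,0,40,1],[0,0,0,0,0,80,1],[0,0,0,0,0,120,1],[0,0,0,0,0,125,1],[0,0,0,0,0,125,1]]'; for i in 1 2 3; do python3 -m crank '[[0,0,28.5,-61.5,57.3,0,1],[0,0,28.5,-61.5,57.3,0,1],[0,0,28.5,-61.5,57.3,0,1],[0,0,28.5,-61.5,57.3,0,1],[0,0,28.5,-61.5,57.3,0,1]]';done; python3 - <<'E'
from h import *
o=ctrl.get_obs();print(o['tcp_pos'],o['eef_rot'])
t=ctrl.grab_frame('top')[:,:,::-1]
cv2.imwrite('pics/t7.png',cv2.resize(np.clip(t[80:230,240:420]*1.7,0,255).astype('uint8'),None,fx=4,fy=4,interpolation=2))
E
```

```text
t: 40.13
tcp_pos: [0.6534, -0.0541, 0.1107]
eef_rot: [1.0, 0.016, 0.0, 0.0]
ft_force: [-0.2, -0.1, -0.1]
finger_gap: 0.0706
finger_force: 0.0
t: 40.55
tcp_pos: [0.6553, -0.0543, 0.2396]
eef_rot: [1.0, 0.016, 0.004, 0.0]
ft_force: [0.2, -0.3, -1.3]
finger_gap: 0.0858
finger_force: 0.0
t: 40.97
tcp_pos: [0.5902, 0.0038, 0.2341]
eef_rot: [0.964, 0.265, -0.001, -0.0]
ft_force: [0.4, 0.2, 0.3]
finger_gap: 0.0856
finger_force: 0.0
t: 41.38
tcp_pos: [0.5294, 0.0607, 0.2348]
eef_rot: [0.871, 0.492, -0.001, -0.0]
ft_force: [-0.2, 1.0, -0.5]
finger_gap: 0.0854
finger_force: 0.0
t: 41.8
tcp_pos: [0.4683, 0.1179, 0.2352]
eef_rot: [0.724, 0.69, -0.0, -0.0]
ft_force: [-0.6, 0.3, 0.1]
finger_gap: 0.0854
finger_force: 0.0
[0.46834573 0.11788955 0.23522285] [ 7.23623448e-01  6.90194849e-01 -3.76783417e-04 -1.85957157e-04]
```

View pics/t7.png

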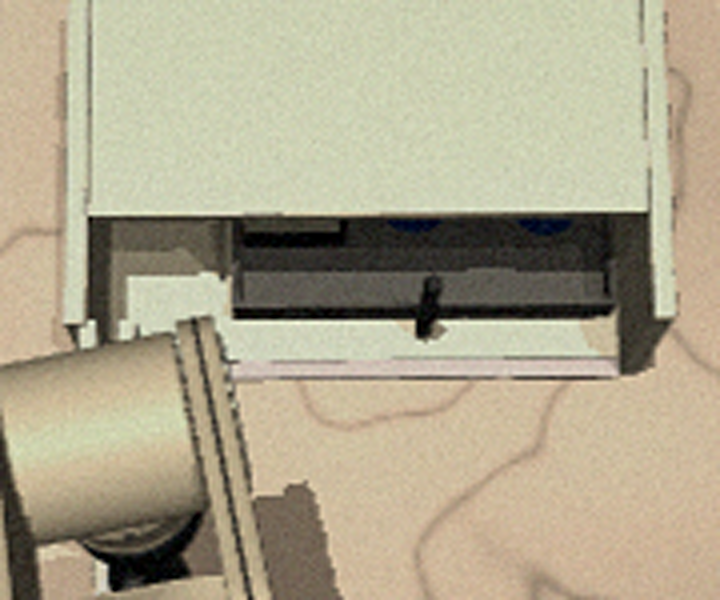

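```bash
python3 - <<'E'
from h import *
a=cv2.imread('pics/full_t0.png'); b=ctrl.grab_frame('top')[:,:,::-1].copy(); cv2.imwrite('pics/full_t7.png',b)
up=lambda im:cv2.resize(cv2.cvtColor(im,6),None,fx=8,fy=8,interpolation=cv2.INTER_CUBIC)
A,B=up(a),up(b)
def off(x0,y0,x1,y1):
    t=A[y0*8:y1*8,x0*8:x1*8]; s=B[y0*8-24:y1*8+24,x0*8-24:x1*8+24]
    r=cv2.matchTemplate(s,t,cv2.TM_CCOEFF_NORMED); _,v,_,l=cv2.minMaxLoc(r); return v,(l[0]-24)/8,(l[1]-24)/8
print('handle top',off(343,145,355,156),'front wall',off(355,140,395,152),'roof/ref',off(360,122,400,134),off(395,60,412,120))
E
```

```text
handle top (0.9795674681663513, 0.0, 0.0) front wall (0.9639922380447388, 0.0, 0.0) roof/ref (0.9925975799560547, -0.625, 0.0) (0.9770680069923401, 0.0, 0.0)
```

The tray matches its starting image exactly, so it is fully in. Now the door.

```bash
python3 -m crank '[[0,0,0,-0.5,0,-40,1],[0,0,0,-0.5,0,-80,1],[0,0,0,-0.5,0,-110,1],[0,0,0,-0.5,0,-127,1],[0,0,0,-0.5,0,-127,1]]' 50;  python3 -m crank '[[0,0,0,0,0,0,0],[0,0,0,0,0,0,0],[0,0,0,0,0,0,0],[0,0,0,0,0,0,0],[0,0,0,0,0,0,0]]' 50;python3 -m crank '[[0,0,0,0,0,0,0],[0,0,0,0,0,0,0],[0,0,0,0,0,0,0],[0,0,0,0,0,0,0],[0,0,0,0,0,0,0]]' 50
python3 - <<'E'
import numpy as np
c,s=np.cos(np.radians(1.4)),np.sin(np.radians(1.4))
f=lambda a:np.array([-.006-.155*np.sin(a)-.041*np.cos(a),.185-.215*np.cos(a)-.041*np.sin(a)])
A=np.linspace(1.5,0,16)
for i,a in enumerate(A):
    b=A[(max(i-1,0)//5)*5]; d=f(a)-f(b); print(round(a,3),np.round([(c*d[0]-s*d[1])*1000,(s*d[0]+c*d[1])*1000,np.degrees(a-b)],1))
E
```

```text
t: 42.32
tcp_pos: [0.4657, 0.1166, 0.105]
eef_rot: [0.726, 0.688, -0.003, -0.002]
ft_force: [-0.4, -0.4, -0.3]
finger_gap: 0.0856
finger_force: 0.0
t: 42.73
tcp_pos: [0.4688, 0.1179, 0.11]
eef_rot: [0.723, 0.69, 0.001, 0.001]
ft_force: [0.8, -1.1, 0.7]
finger_gap: 0.0257
finger_force: 0.0
t: 43.15
tcp_pos: [0.4692, 0.1179, 0.1097]
eef_rot: [0.723, 0.691, 0.001, 0.001]
ft_force: [1.5, -1.5, 7.4]
finger_gap: 0.0103
finger_force: 49.2
1.5 [0. 0. 0.]
1.4 [ -1.7 -20.9  -5.7]
1.3 [ -1.8 -41.  -11.5]
1.2 [ -0.3 -60.  -17.2]
1.1 [  2.7 -77.9 -22.9]
1.0 [  7.2 -94.4 -28.6]
0.9 [  6.  -15.   -5.7]
0.8 [ 13.5 -28.2 -11.5]
0.7 [ 22.3 -39.7 -17.2]
0.6 [ 32.4 -49.2 -22.9]
0.5 [ 43.7 -56.6 -28.6]
0.4 [12.3 -5.4 -5.7]
0.3 [ 25.5  -8.6 -11.5]
0.2 [ 39.6  -9.6 -17.2]
0.1 [ 54.2  -8.4 -22.9]
0.0 [ 69.4  -5.  -28.6]
```

```bash
python3 -m crank '[[0,0,-5.7,-1.7,-20.9,0,0],[0,0,-11.5,-1.8,-41,0,0],[0,0,-17.2,-0.3,-60,0,0],[0,0,-22.9,2.7,-77.9,0,0],[0,0,-28.6,7.2,-94.4,0,0]]' 50;  python3 -m crank '[[0,0,-5.7,6,-15,0,0],[0,0,-11.5,13.5,-28.2,0,0],[0,0,-17.2,22.3,-39.7,0,0],[0,0,-22.9,32.4,-49.2,0,0],[0,0,-28.6,43.7,-56.6,0,0]]'; python3 -m crank '[[0,0,-5.7,12.3,-5.4,0,0],[0,0,-11.5,25.5,-8.6,0,0],[0,0,-17.2,39.6,-9.6,0,0],[0,0,-21,49,-9,0,0],[0,0,-22.9,54.2,-8.4,0,0]]'; python3 -m crank '[[0,0,-2,4,1,0,0],[0,0,-4,8,2,0,0],[0,0,-5.7,12,3,0,0],[0,0,-5.7,14,3.4,0,0],[0,0,-5.7,15,3.4,0,0]]'
```

```text
t: 43.57
tcp_pos: [0.4786, 0.0229, 0.1099]
eef_rot: [0.873, 0.488, 0.003, 0.001]
ft_force: [12.9, 6.3, -5.1]
finger_gap: 0.0107
finger_force: 48.9
t: 43.98
tcp_pos: [0.5204, -0.0338, 0.1097]
eef_rot: [0.966, 0.258, 0.001, 0.0]
ft_force: [1.0, 2.6, 7.8]
finger_gap: 0.0105
finger_force: 50.1
t: 44.4
tcp_pos: [0.5759, -0.0463, 0.1099]
eef_rot: [0.998, 0.062, 0.002, 0.003]
ft_force: [2.7, -26.9, 3.1]
finger_gap: 0.0108
finger_force: 50.6
t: 44.82
tcp_pos: [0.5916, -0.0436, 0.11]
eef_rot: [1.0, 0.014, 0.003, 0.004]
ft_force: [7.4, -28.0, -0.9]
finger_gap: 0.0105
finger_force: 50.3
```

```bash
python3 -m crank '[[0,0,0,1,-1,0,0],[0,0,0,2,-2,0,0],[0,0,0,3,-2,0,0],[0,0,0,4,-2,0,0],[0,0,0,5,-2,0,0]]' 50; python3 -m crank '[[0,0,0,1,0,0,0],[0,0,0,2,0,0,0],[0,0,0,2,0,0,0],[0,0,0,2,0,0,0],[0,0,0,2,0,0,0]]'
```

```text
t: 45.23
tcp_pos: [0.5942, -0.0431, 0.1098]
eef_rot: [1.0, 0.014, 0.001, 0.002]
ft_force: [-1.7, -15.8, 8.0]
finger_gap: 0.0107
finger_force: 50.5
t: 45.65
tcp_pos: [0.5942, -0.0431, 0.1098]
eef_rot: [1.0, 0.014, -0.001, 0.002]
ft_force: [-6.1, -15.4, 11.6]
finger_gap: 0.0105
finger_force: 51.0
```

```bash
python3 -m crank '[[0,0,0,0,0,0,0.3],[0,0,0,0,0,0,1],[0,0,0,0,0,0,1],[0,0,0,0,0,0,1],[0,0,0,0,0,0,1]]' 40;python3 -m crank '[[0,0,0,0,0,40,1],[0,0,0,0,0,80,1],[0,0,0,0,0,120,1],[0,0,0,0,0,130,1],[0,0,0,0,0,130,1]]'; for i in 1 2; do python3 -m crank '[[0,0,0,-70,160,0,1],[0,0,0,-70,160,0,1],[0,0,0,-70,160,0,1],[0,0,0,-70,160,0,1],[0,0,0,-70,160,0,1]]';done; python3 - <<'E'
from h import *
g=lambda im:np.clip(im*1.7,0,255).astype('uint8')
t=ctrl.grab_frame('top')[:,:,::-1]; cv2.imwrite('pics/full_t8.png',t)
s=ctrl.grab_frame('side')[:,:,::-1]
cv2.imwrite('pics/t8.png',np.hstack([cv2.resize(g(t[60:200,255:415]),(400,350),interpolation=2),cv2.resize(g(s[100:275,270:470]),(400,350),interpolation=2)]))
E
```

```text
t: 46.07
tcp_pos: [0.595, -0.0399, 0.1086]
eef_rot: [1.0, 0.014, -0.0, -0.0]
ft_force: [1.1, -0.6, 0.5]
finger_gap: 0.0705
finger_force: 0.0
t: 46.48
tcp_pos: [0.5975, -0.0402, 0.243]
eef_rot: [1.0, 0.014, 0.004, 0.0]
ft_force: [0.1, 0.3, -0.8]
finger_gap: 0.0856
finger_force: 0.0
t: 46.9
tcp_pos: [0.5215, 0.1238, 0.237]
eef_rot: [1.0, 0.015, -0.002, -0.0]
ft_force: [-0.4, -0.4, 0.8]
finger_gap: 0.0854
finger_force: 0.0
t: 47.32
tcp_pos: [0.4523, 0.2837, 0.2374]
eef_rot: [1.0, 0.015, -0.001, -0.0]
ft_force: [-1.0, -0.5, -0.2]
finger_gap: 0.0855
finger_force: 0.0
```

View pics/t8.png

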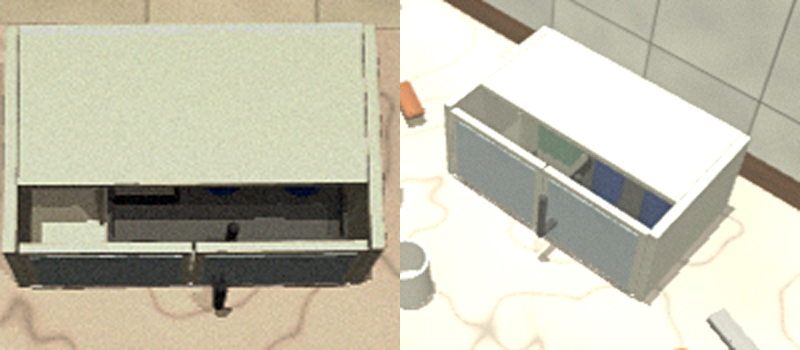

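The side view shows a straight, shut door, with the tank and both blue cups upright inside. The panel tops line up at rows 242–245, and the robot is clear.

```bash
python3 -c "
from cell import ctrl
print(ctrl.job_done())"
```

```text
the job is handed in; nothing more can be done
None
```

The job is handed in at about 47 s of robot time: the tank is seated on the dock, both blue cups stand in the tray (one was knocked aside mid-run and found again), the tray is fully in and the door shut, and I saw no jar on the counter.

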